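Lock the tube holder on its bayonet hooks and load the tube

ROBOT

A 7-joint arm with a two-finger parallel gripper is mounted at the origin on the work surface. World frame = base frame: x ahead of the robot, y to its left, z up, the work surface at z = 0. Lengths are in m, angles in rad, forces in N, time in s.
With the tool pointing down it reaches from about 0.35 to 0.9 m from the base axis. Payload 19.9 kg.
Tool frame: the origin (TCP) lies between the finger pads; the fingertips stand 19 mm ahead of it and the grasp point (between the pads) is the TCP; z points along the fingers, y is the line along which they close (so a half turn about z gives the same grasp; the last joint's range is limited). The gripper opens to 94 mm and grips with 3 to 60 N. Pads are 16 mm wide; open, the fingers measure 119 mm over their backs; the gripper's body (75 mm by 177 mm) begins 78 mm behind the grasp point.
Start: joints at [1.151, 0.417, -0.01, 1.614, 0.005, 1.111, -0.053], TCP at [0.231, -0.581, 0.224] pointing down, gripper open.
Joint ranges: [-2.81, 2.81], [-0.39, 2.02], [-1.27, 1.25], [0.06, 2.57], [-1.19, 4.33], [0.19, 2], [-2.82, 2.82]. Speed limits (rad/s): [1.89, 1.89, 2.39, 2.39, 3.01, 3.01, 3.01].

INTERFACE

Orientations are given as a 3x3 rotation matrix whose columns are the frame's x, y, z axes.
In Python, from rig import robot gives the robot as it stands. Calls block until the motion is done:
- robot.move_ptp(position, orientation): joint-space move of the TCP to a pose.
- robot.move_linear(position, velocity=0.15, frame=None, threshold=None): straight line of the TCP; frame=None keeps the orientation; velocity is the mean speed in m/s. With threshold (N) it stops when the force on the tool has changed by that much, and returns True; else False.
- robot.goto_joints(angles): joint-space move.
- robot.gripper_to(opening): finger opening in m; the grip force is fixed at half the most; returns when the fingers have stopped.
- robot.pause(seconds).
- robot.ik(position, orientation): joint angles nearest the present ones, or None.
- robot.get_state(): the state.
- robot.grab_frame(name): name is "scene" or "top" or "wrist"; returns the picture (420x560x3 uint8, red, green, blue); there is no depth.
- robot.camera_info(name): a dict with "fx", "fy", "cx", "cy" (pixels), "dist" ([k1, k2, p1, p2, k3] as OpenCV has them; the pictures are not rectified), "rvec" (rotation vector, rad) and "tvec" (3), from world to camera coordinates, as OpenCV has them. Camera axes: x right, y down, z forward; pixel columns grow to the right and rows downward; lengths in m; the calibration is good to about 2 mm. A picture is of the moment at which its call begins: read the wrist's pose just before it. camera_info takes no time and is no camera call; for the wrist camera it gives the pose at the moment of the call.
A pose or a line that the arm cannot do raises robot.PlanningError and nothing moves.
- robot.sign_off(): hands the job in; it is judged then, once.
The state is a dict: "time": time; "qpos": joint angles; "joint_vel": joint speeds; "effort": joint torques, N m; "ee_pos": TCP position; "tool_rot": TCP orientation; "force": force on the tool from outside, world axes, zero at the start; "moment": the same for the moment, N m; "opening": finger opening in m; "grasp_force": force on a finger pad.
Only numpy, scipy, OpenCV 4.12 (cv2) and the standard library are available. Lean on these libraries where they do the work, as an engineer would, in place of code of your own. Each camera call takes 0.05 s, during which the arm holds its last target. There are 200 camera calls.

TASK

Hang the square aluminium tube holder by its three lugs on the three-hook bayonet seat and twist it clockwise (seen from above) until all three lugs drop into the notches under the hooks. Then take the long tube out of the white rack and stand it fully down in the locked holder. Leave the short tubes and everything else on the deck where they are.

Things in the scene. Friction and masses are not known exactly. Their poses are not given: they have to be found in the camera images.
- holder: Loose upright aluminium block, 46 x 46 mm, 110 mm tall, about 0.4 kg, faces square to its x and y axes. Origin: centre of its underside, z up. Three round steel lugs stick out level at 0, 120 and 240 degrees from its x axis, near the foot. Stands on the deck at any yaw. Grip the block's upper part. Lugs on the ledges: underside 32 mm above the deck; lugs in the notches: 24 mm.
- holder_hole (a point): Middle of the mouth of the holder's round tube hole, in its top face: 33 mm across, 75 mm deep, its floor 35 mm above the holder's underside.
- holder_lug (a point): End of the holder's lug at 0 degrees (its +x side), on the lug's centre line: 66 mm from the holder's vertical centre line, 20 mm above its underside. The three lugs are alike, 12 mm thick; any lug may go into any hook.
- seat: Fixed bayonet seat: grey round foot 148 mm across, 10 mm thick, with three equal steel hooks spaced 120 degrees, 36 to 60 mm from the centre; the middle is empty. Origin: centre of the foot's underside on the deck, z up. Each hook has, going clockwise seen from above: a low stop 60 mm high, a ledge open from above, a notch under a roof, an end wall 73 mm high.
- seat_entry (a point): Top of one hook's ledge at the middle of its entry, 46 mm above the deck, 48 mm from the seat's centre along its +x axis; the others are 120 and 240 degrees round. From above, a lug has about 8 mm of room to either side here; it then slides clockwise along the level ledge to the notch.
- seat_notch (a point): Middle of the same hook's notch floor, 38 mm above the deck (8 mm below the ledge), 48 mm from the seat's centre, 40 degrees clockwise of the entry. The notch is 18 mm wide. The roof over it has its underside at 66 mm, its top at 73 mm. The end wall stops a lug turned about 3 mm past the notch's middle.
- rack: Fixed white rack block 60 x 170 x 60 mm, long along its y axis. Origin: centre of the underside. Three holes 33 mm across, 45 mm deep (floor 15 mm above the deck), at y = -55, 0 and +55 mm; each holds one tube, the long one in any of them.
- long_tube: The long capped tube, about 50 g: 120 mm tall, white body 29 mm across that narrows to a flat foot 18 mm across over the lowest 8 mm, grey cap 34 mm across over the top 22 mm. Origin: centre of its foot, z up to the cap. In the rack its top is 135 mm above the deck; fully down in the locked holder, 179 mm (45 mm above the holder's top).
- bottle: Bystander, leave alone: white reagent bottle, 66 mm across, 130 mm tall. Origin: centre of its underside.
- trough: Bystander, leave alone: open white trough 75 x 110 x 40 mm. Origin: centre of its underside.
- jar: Bystander, leave alone: squat amber jar, 64 mm across, 75 mm tall. Origin: centre of its underside.
- short_tube_a: Bystander, leave alone: short capped tube standing in the rack: like the long tube but 80 mm tall. Origin: centre of its underside.
- short_tube_b: Bystander, leave alone: second short capped tube, same as the other. Origin: centre of its underside.
Things that resemble listed ones, but are neither listed nor needed, are in the scene too. Leave any turquoise look-alike of the seat alone. What is shaped like the long_tube but turquoise is not meant.

How it is judged:
On the way, in this order (a step that is already met when the one before it is completed fails the run):
1. the holder is locked: all three lugs down in the notches (z of holder in the frame of seat between 0.0205 and 0.0275 m and horizontal distance between holder and seat below 0.005 m and angle between holder's own z axis and vertical below 0.06 rad), for 0.2 s.
2. the long tube stands fully down in the locked holder (all of step 1 and z of long_tube in the frame of holder between 0.031 and 0.039 m and horizontal distance between long_tube and holder below 0.006 m and angle between long_tube's own z axis and vertical below 0.12 rad), for 0.2 s.
At the end, for the whole second after the job is handed in: Holder upright (0.06 rad), centred on the seat (5 mm), underside 20.5 to 27.5 mm above the deck (all lugs in their notches); long tube in its hole, foot 31 to 39 mm above the holder's underside, within 6 mm of centre and 0.12 rad of upright; both at rest (all of step 2 and linear speed of each of holder, long_tube below 0.02 m/s); the robot touches nothing.
It fails at once if a short tube is moved by more than 30 mm (distance of any of short_tube_a, short_tube_b from where it was at the start of the episode above 0.03 m).
It fails at once if the bottle, trough or jar is moved by more than 30 mm (distance of any of bottle, trough, jar from where it was at the start of the episode above 0.03 m).
It also fails if it takes over 59 s, if anything falls off the work surface, if the arm or the gripper's body presses on something with over 40 N, if the wrist force passes 120 N, or if a joint passes its speed limit or range.

## Working session

There is one attempt and no reset: what is moved stays moved. The work goes in short steps, each a Python script; the robot and the scene stay as the last script left them, time stands still between calls to the robot, and variables do not carry over. Pictures are saved under pics/ and viewed, at most 10 in all, crops included, and the job is handed in when it is done.

```bash
ls; mkdir -p pics; cat > h.py <<'E'
import numpy as np, cv2
from rig import robot
def save(n,f): cv2.imwrite(f'pics/{f}.png',cv2.cvtColor(n,cv2.COLOR_RGB2BGR))
def ray(ci,uv):
    K=np.array([[ci['fx'],0,ci['cx']],[0,ci['fy'],ci['cy']],[0,0,1.]])
    p=cv2.undistortPoints(np.array(uv,float).reshape(-1,1,2),K,np.array(ci['dist'],float)).reshape(-1,2)
    R=cv2.Rodrigues(np.array(ci['rvec'],float))[0];t=np.array(ci['tvec'],float).ravel()
    return -R.T@t,(np.c_[p,np.ones(len(p))])@R
def onz(ci,uv,z):
    c,d=ray(ci,uv); return c+d*((z-c[2])/d[:,2])[:,None]
def proj(ci,P):
    K=np.array([[ci['fx'],0,ci['cx']],[0,ci['fy'],ci['cy']],[0,0,1.]])
    return cv2.projectPoints(np.array(P,float).reshape(-1,3),np.array(ci['rvec'],float),np.array(ci['tvec'],float),K,np.array(ci['dist'],float))[0].reshape(-1,2)
def down(yaw): # tool y axis (closing) at angle yaw
    y=np.array([np.cos(yaw),np.sin(yaw),0]);z=np.array([0,0,-1.]);return np.c_[np.cross(y,z),y,z]
E
python3 - <<'E'
from h import *
for n in('top','scene'):
    im=robot.grab_frame(n);np.save(n,im);save(im,n)
    ci=robot.camera_info(n);c,d=ray(ci,[[280,210]]);print(n,ci,c,d)
s=robot.get_state();print(s['tool_rot'],s['time'])
E
```

```text
pics
top {'fx': 533.9316498644497, 'fy': 533.9316498644497, 'cx': 284.1390902178338, 'cy': 212.56959792672993, 'dist': array([0.02276159, 0.        , 0.        , 0.        , 0.        ]), 'rvec': array([ 2.13192209, -2.17341674,  0.11399253]), 'tvec': array([0.02277862, 0.47150825, 1.5351833 ])} [ 0.28436705 -0.00680134  1.58073267] [[ 0.12482507  0.02075574 -0.99200361]]
scene {'fx': 491.23088748912534, 'fy': 491.23088748912534, 'cx': 275.03894443095777, 'cy': 212.92267318305508, 'dist': array([-0.03405722,  0.        ,  0.        ,  0.        ,  0.        ]), 'rvec': array([ 1.22912953,  2.0836343 , -1.13690297]), 'tvec': array([ 0.21011417, -0.12470239,  1.48629129])} [1.23733897 0.47301566 0.71694413] [[-0.73000723 -0.41242316 -0.54509998]]
[[ 9.29490601e-01  3.68845474e-01 -4.89589358e-04]
 [ 3.68845788e-01 -9.29490076e-01  9.91437882e-04]
 [-8.93810751e-05 -1.10211516e-03 -9.99999389e-01]] 0.1
```

View pics/top.png

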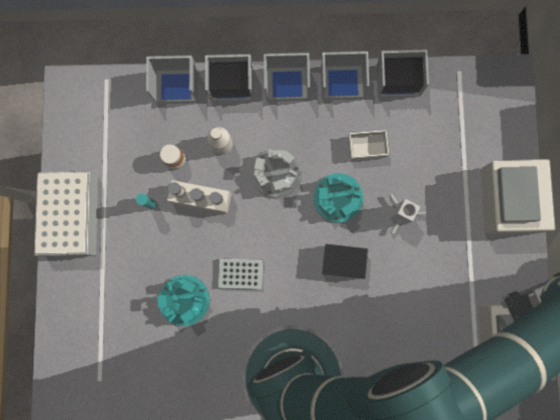

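View pics/scene.png

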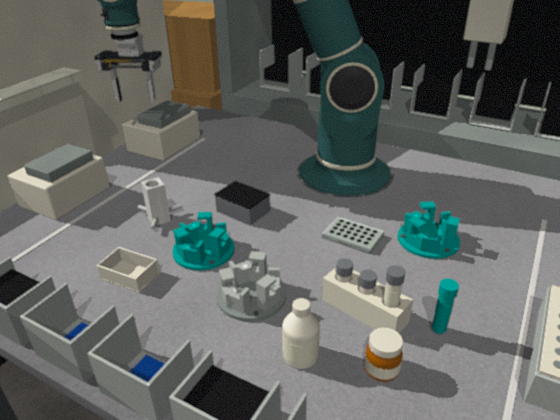

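The top view shows the holder at (407,211), the grey seat at (276,172) and the rack at (200,198). The long tube looks to be the left one, at (175,188); in the scene view it's the tall one at (395,280). Next I'll take close wrist views.

```bash
python3 - <<'E'
from h import *
ci=robot.camera_info('top')
hp=onz(ci,[[409,210]],.11)[0];sp=onz(ci,[[276,173]],.04)[0];rp=onz(ci,[[200,195]],.06)[0]
print(hp,sp,rp)
s=robot.get_state();w=robot.camera_info('wrist');c,d=ray(w,[[280,210],[280,310]])
R=s['tool_rot'];print('cam in tool',R.T@(c-s['ee_pos']),d@R,w['fx'])
off=R.T@(c-s['ee_pos'])
for n,p,h in(('h',hp,.30),('s',sp,.30),('r',rp,.30)):
    best=None
    for yaw in np.arange(-np.pi,np.pi,np.pi/6):
        Rd=down(yaw); t=np.array([p[0],p[1],h])-Rd@np.array([off[0],off[1],0])
        q=robot.ik(t,Rd)
        if q is None: continue
        cst=np.abs(np.array(q)-robot.get_state()['qpos']).max()
        if best is None or cst<best[0]: best=(cst,t,Rd)
    print(n,best[0])
    robot.move_ptp(best[1],best[2]);robot.pause(.3)
    w=robot.camera_info('wrist');im=robot.grab_frame('wrist');save(im,'w_'+n);np.save('w_'+n,im);np.save('ci_'+n,w,allow_pickle=True)
print(robot.get_state()['time'])
a=[cv2.imread(f'pics/w_{n}.png') for n in 'hsr']
g=np.vstack([np.hstack(a[:2]),np.hstack([a[2],a[2]*0])]);cv2.imwrite('pics/m.png',cv2.resize(g,(800,600),interpolation=cv2.INTER_AREA))
E
```

```text
[ 0.46219175 -0.33247407  0.11      ] [0.58784347 0.03526222 0.04      ] [0.5240227  0.25513265 0.06      ]
cam in tool [ 0.08078691 -0.00026812 -0.1609837 ] [[-0.28149696  0.01104562  0.95956218]
 [-0.55657258  0.01114897  0.88005753]] 350.2514449927916
h 0.2567323060836686
s 0.44956613700229964
r 0.2968934200052106
4.7583
```

View pics/m.png

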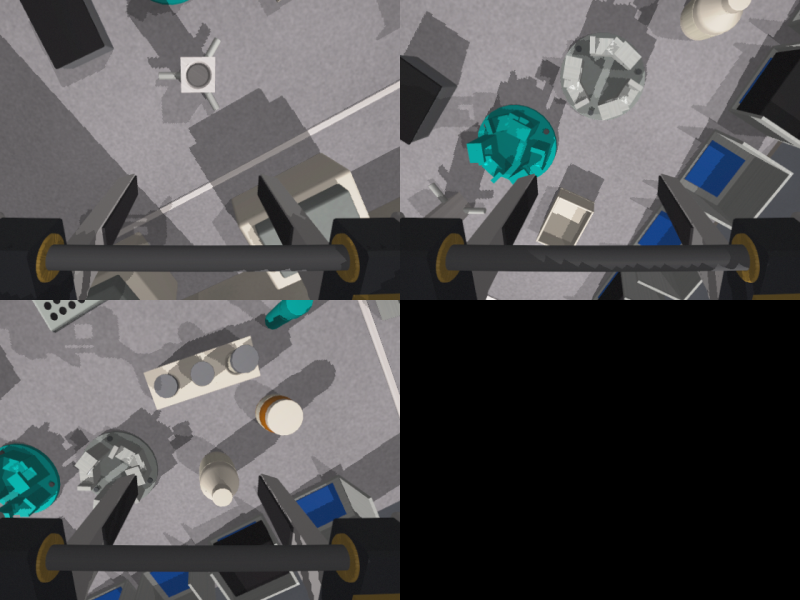

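The holder sits at about (277,105) px in its wrist picture and the seat at (284,108) px. In the rack picture the long tube is at the right end, about (338,82). I'll look at enlarged crops.

```bash
python3 - <<'E'
from h import *
h=cv2.imread('pics/w_h.png')[40:180,205:345];s=cv2.imread('pics/w_s.png')[40:180,215:355]
g=np.hstack([cv2.resize(x,(400,400),interpolation=cv2.INTER_CUBIC) for x in(h,s)])
cv2.imwrite('pics/c.png',g)
E
```

```text
(no output)
```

View pics/c.png

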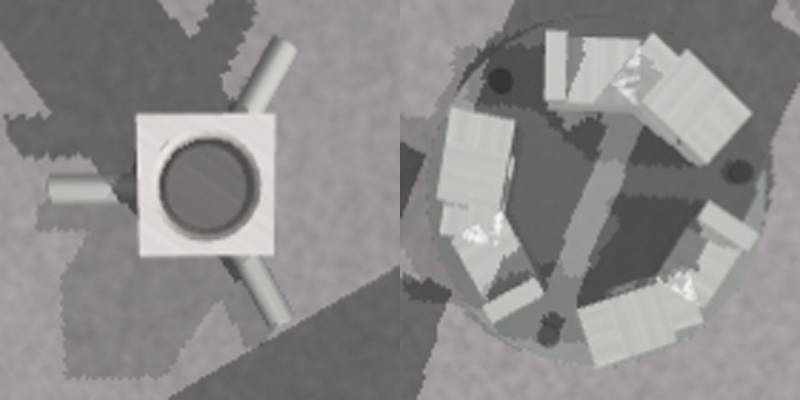

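```bash
cat > pts.py <<'E'
from h import *
L=lambda n:np.load(f'ci_{n}.npy',allow_pickle=True).item()
k=140/400
def H(p): return np.array(p)*k+[205,40]
def S(p): return (np.array(p)-[400,0])*k+[215,40]
c=L('h')
cor=onz(c,H([(137,115),(274,114),(275,256),(138,257)]),.11); hole=onz(c,H([(209,188)]),.11)[0]
hc=cor[:,:2].mean(0);e=cor[1]-cor[0]
tips=onz(c,H([(50,187),(290,45),(282,323)]),.022)[:,:2]-hc
def ang3(v): a=np.arctan2(v[:,1],v[:,0]);return np.degrees(np.angle(np.exp(3j*a).mean())/3),np.degrees(a)
holder_face=np.degrees(np.arctan2(e[1],e[0]))
c=L('s')
st=onz(c,S([(556,67),(727,225),(513,299)]),.06)[:,:2]
fc=onz(c,S([(567,30),(567,102),(758,240),(697,212),(483,308),(533,277)]),.06)[:,:2]
rc=onz(c,S([(697,107),(478,156),(640,325)]),.073)[:,:2]
hl=onz(c,S([(501,81),(738,172),(550,328)]),.010)[:,:2]
if __name__=='__main__':
    print('holder',hc,hole,'edges',np.linalg.norm(np.diff(cor,axis=0),axis=1),'face',holder_face)
    print('lugs',ang3(tips),np.linalg.norm(tips,axis=1))
    for n,x in(('stop',st),('roof',rc),('screw',hl)):
        m=x.mean(0);print(n,m,np.linalg.norm(x-m,axis=1),ang3(x-m))
E
python3 pts.py
```

```text
holder [ 0.46342875 -0.33148353] [ 0.46408505 -0.33236924  0.11      ] edges [0.04537646 0.04617428 0.04700584] face -29.66190739775112
lugs (np.float64(29.483829384328704), array([149.52283931,  28.56568877, -89.63708313])) [0.06569075 0.06598314 0.06588934]
stop [0.59649951 0.03763562] [0.05061571 0.0509473  0.05103283] (np.float64(18.77450339959223), array([ 138.71846779,   19.04512123, -101.44007436]))
roof [0.59811645 0.03911188] [0.04642915 0.04954541 0.04936045] (np.float64(-45.82438223795277), array([  74.04150895, -167.75999333,  -43.75392219]))
screw [0.59607835 0.03856114] [0.06216235 0.06197575 0.0608353 ] (np.float64(40.12062735690376), array([160.72503756,  39.4140515 , -79.77726679]))
```

```bash
cat > plan.py <<'E'
from pts import *
hxy=np.array([.4637,-.3318]);sxy=np.array([.5965,.0382]);r=np.radians
def run():
    best=None
    for k in range(4):
        for rot in(-32.7,87.3,-152.7):
            y0=holder_face+90*k;Q=[]
            for p,z,y in((hxy,.085,y0),(sxy,.117,y0+rot),(sxy,.117,y0+rot-20),(sxy,.117,y0+rot-46)):
                Q.append(robot.ik([*p,z],down(r(y))))
            if any(q is None for q in Q): continue
            Q=np.array(Q);c=np.abs(np.diff(Q,axis=0)).max()
            m=np.abs(Q[:,6]).max();print(k,rot,c.round(2),Q[:,6].round(2))
            s=c if m<2.6 else 99
            if best is None or s<best[0]: best=(s,y0,rot)
    return best
E
python3 - <<'E'
from plan import *
_,y0,rot=run();print(y0,rot)
st=lambda t:(lambda s:print(t,s['time'],np.round(s['ee_pos'],4),'F',np.round(s['force'],1),'op',round(s['opening'],4)))(robot.get_state())
robot.move_ptp([*hxy,.24],down(r(y0)))
robot.gripper_to(.094)
robot.move_linear([*hxy,.085],velocity=.1)
st('down');robot.gripper_to(0.02);st('grip')
robot.move_linear([*hxy,.21],velocity=.1);st('lift')
robot.move_ptp([*sxy,.23],down(r(y0+rot)));st('over')
np.save('yr',[y0,rot])
im=robot.grab_frame('wrist');w=robot.camera_info('wrist')
u=np.vstack([im,robot.grab_frame('scene')]);np.save('ci_o',w,allow_pickle=True)
cv2.imwrite('pics/o.png',cv2.cvtColor(np.hstack([cv2.resize(im,(400,300)),cv2.resize(robot.grab_frame('scene')[150:360,140:420],(400,300))]),cv2.COLOR_RGB2BGR))
save(im,'o_full')
E
```

```text
0 -32.7 1.16 [-0.18 -1.34 -1.66 -2.07]
0 87.3 0.73 [-0.18  0.55  0.23 -0.18]
0 -152.7 2.6 [-0.18  2.41  2.1   1.7 ]
1 -32.7 1.18 [ 1.26  0.07 -0.24 -0.65]
1 87.3 0.69 [1.26 1.95 1.64 1.24]
1 -152.7 3.07 [ 1.26 -1.82 -2.13 -1.9 ]
2 -32.7 1.21 [2.69 1.49 1.18 0.77]
2 87.3 4.59 [ 2.69 -1.62 -1.97  2.63]
2 -152.7 3.1 [ 2.69 -0.4  -0.71 -1.12]
3 -32.7 4.38 [-1.56  2.82  2.56  2.17]
3 87.3 0.69 [-1.56 -0.87 -1.19 -1.59]
3 -152.7 2.58 [-1.56  1.02  0.71  0.29]
240.33809260224888 87.3
down 8.7083 [ 0.4639 -0.332   0.0855] F [ 0.4 -0.5  0. ] op 0.0943
grip 9.5083 [ 0.4638 -0.3317  0.085 ] F [ 1.3  0.4 -0.3] op 0.0459
lift 10.9083 [ 0.4634 -0.3316  0.2093] F [ 0.8  0.2 -4.1] op 0.0459
over 12.3667 [0.5965 0.0366 0.2297] F [-0.3 -0.4 -4. ] op 0.0464
```

View pics/o.png

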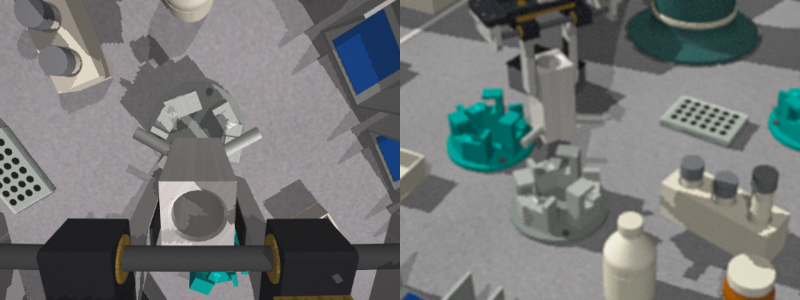

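The holder is gripped upright over the seat, with its hole centre at about (276,300) px in the full wrist picture. I'll check how it is centred in the grip, then lower it.

```bash
python3 - <<'E'
from plan import *
s=robot.get_state();w=robot.camera_info('wrist');R=s['tool_rot']
p=onz(w,[[198*1.4,213*1.4]],s['ee_pos'][2]+.025)[0];print('hole in tool',R.T@(p-s['ee_pos']),s['ee_pos'])
t=onz(w,[[136*1.4,134*1.4],[259*1.4,132*1.4]],s['ee_pos'][2]-.065)-p
print('lug ang',np.degrees(np.arctan2(t[:,1],t[:,0])),np.linalg.norm(t[:,:2],axis=1))
y0,rot=np.load('yr.npy')
F=down(r(y0+rot))
robot.move_linear([*sxy,.135],velocity=.08,frame=F);robot.pause(.2);s=robot.get_state();print(s['ee_pos'],s['force'])
hit=robot.move_linear([*sxy,.112],velocity=.02,threshold=6);s=robot.get_state();print(hit,s['ee_pos'],s['force'],s['moment'],s['time'])
E
```

```text
hole in tool [ 0.00082931  0.00012887 -0.02500038] [0.59651907 0.03693267 0.2298842 ]
lug ang [120.49109491  -3.68614638] [0.0642377  0.06455297]
[0.59665144 0.03819817 0.13528554] [ 0.42203262  0.75695858 -4.52373966]
True [0.59632163 0.03832841 0.11672073] [-1.09543669  0.28918441  7.86137319] [-0.01567278  0.28116489  0.02154728] 14.9167
```

```bash
python3 - <<'E'
from plan import *
y0,rot=np.load('yr.npy')
robot.move_linear([*sxy,.1185],velocity=.02)
for a in(10,20,30,36,40):
    robot.move_ptp([*sxy,.1185],down(r(y0+rot-a)));s=robot.get_state();print(a,s['ee_pos'].round(4),s['force'].round(1),s['moment'].round(2),s['time'])
robot.pause(.2)
hit=robot.move_linear([*sxy,.1065],velocity=.02,threshold=6);s=robot.get_state();print(hit,s['ee_pos'],s['force'],s['moment'],s['time'])
save(robot.grab_frame('wrist'),'lock')
E
```

```text
10 [0.5964 0.0383 0.1184] [-0.3 -0.  -3.9] [-0.02 -0.06 -0.04] 15.475
20 [0.5965 0.0383 0.1185] [-0.2 -0.4 -5.1] [0.01 0.04 0.04] 15.75
30 [0.5965 0.0383 0.1185] [-0.5  0.5 -4.5] [ 0.03 -0.04  0.  ] 16.025
36 [0.5965 0.0382 0.1185] [ 0.1 -0.6 -4.5] [-0.06 -0.02  0.  ] 16.275
40 [0.5965 0.0382 0.1185] [-0.9 -0.3 -4.1] [-0.01  0.02 -0.04] 16.525
True [0.59644294 0.03820477 0.10865243] [-1.26922223 -0.22606614  6.83249469] [-0.11704722  0.16572531 -0.0121132 ] 17.225
```

The lugs have dropped into the notches: the TCP came down to 0.1087 where 0.109 was expected. I'll release the holder and look at the rack.

```bash
python3 - <<'E'
from plan import *
robot.gripper_to(.075);print(robot.get_state()['force'])
robot.move_linear([*sxy,.25],velocity=.15)
off=np.array([.0808,0,0])
for y in (260,230,200,290,320,80):
    R=down(r(y));t=np.array([.524,.255,.30])-R@off
    q=robot.ik(t,R)
    if q is not None: break
print(y)
robot.move_ptp(t,R);robot.pause(.3)
w=robot.camera_info('wrist');im=robot.grab_frame('wrist');np.save('ci_t',w,allow_pickle=True);save(im,'t');print(robot.get_state()['time'])
b=cv2.cvtColor(im,cv2.COLOR_RGB2BGR)
cv2.imwrite('pics/t2.png',np.vstack([np.hstack([cv2.resize(b[:210,140:420],(400,300)),cv2.resize(robot.grab_frame('scene')[200:350,200:400,::-1],(400,300))]),np.hstack([cv2.resize(b,(400,300)),cv2.resize(robot.grab_frame('top')[110:260,150:350,::-1],(400,300))])]))
E
```

```text
[0.84776283 0.2980304  0.34699687]
260
20.45
```

View pics/t2.png

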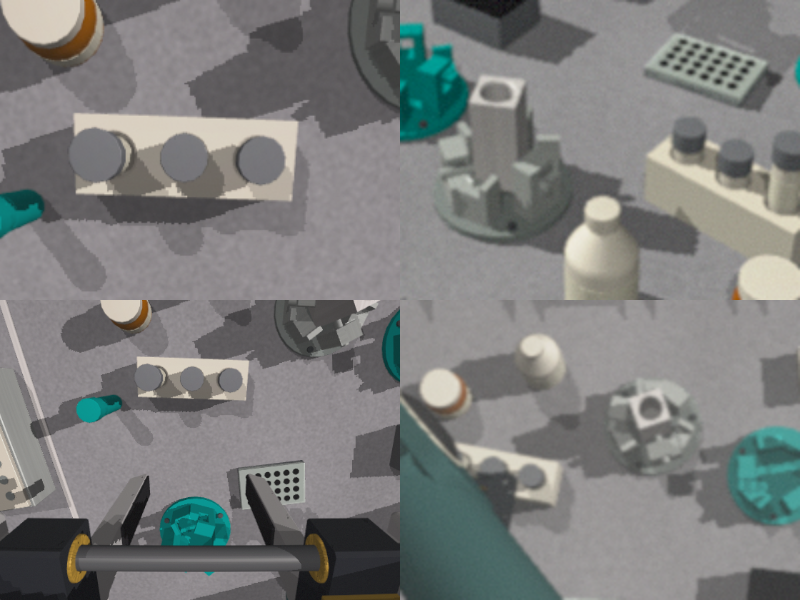

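The holder stands upright and locked in the grey seat. The long tube is the left tube at the jar end, with its cap centre at about (97,155) in the first crop.

```bash
python3 - <<'E'
from plan import *
w=np.load('ci_t.npy',allow_pickle=True).item()
q=lambda p:np.array(p)*.7+[140,0]
a=onz(w,q([(96.5,155)]),.135)[0,:2];b=onz(w,q([(184,157),(261,160)]),.095)[:,:2]
print(a,b,np.linalg.norm(a-b[0]),np.linalg.norm(b[0]-b[1]))
pa=2*b[0]-b[1];u=(b[0]-b[1]);ax=np.degrees(np.arctan2(u[1],u[0]));print('extrap',pa,ax)
st=lambda t:(lambda s:print(t,s['time'],np.round(s['ee_pos'],4),'F',np.round(s['force'],1),'op',round(s['opening'],4)))(robot.get_state())
# fingers close across the rack
qn=robot.get_state()['qpos'];c=[]
for y in(ax+90,ax-90):
    Q=robot.ik([*a,.124],down(r(y)));Q2=robot.ik([*sxy,.2],down(r(y)))
    print(y,Q,Q2)
    if Q is not None and Q2 is not None:c.append((np.abs(Q-qn).max(),y))
y=min(c)[1];R=down(r(y))
robot.move_ptp([*a,.22],R);robot.pause(.1)
robot.move_linear([*a,.125],velocity=.08,threshold=8);st('at')
robot.gripper_to(.01);st('grip')
robot.move_linear([*a,.30],velocity=.12);st('lift')
robot.move_ptp([*sxy,.30],R);robot.pause(.3);st('over');np.save('ty',[y])
w=robot.camera_info('wrist');np.save('ci_v',w,allow_pickle=True)
b=robot.grab_frame('wrist')[:,:,::-1];s=robot.grab_frame('scene')[100:310,140:420,::-1]
cv2.imwrite('pics/v.png',np.hstack([cv2.resize(b,(400,300)),cv2.resize(s,(400,300))]))
E
```

```text
[0.53441171 0.3152825 ] [[0.52344546 0.2622109 ]
 [0.51201117 0.20897796]] 0.05419273781583469 0.05444712049903063
extrap [0.53487975 0.31544384] 77.87722538063635
167.87722538063633 [ 0.14911504  0.79316543 -1.08721153  1.68576418  0.7636269   1.14876643
  1.77717477] [ 0.64825895  0.63042371 -1.08453278  1.68401337  0.59411058  1.19718738
  2.34519436]
-12.122774619363653 [-0.11949509  0.59940098 -0.63587821  1.6943396   0.41354211  0.98582767
 -1.11617395] [ 0.27199885  0.43726436 -0.5055989   1.69576403  0.2360498   1.0695631
 -0.51950532]
at 23.2833 [0.5346 0.3154 0.1255] F [ 0.5 -0.9 -0.7] op 0.0752
grip 24.0083 [0.5344 0.3153 0.125 ] F [0.1 0.  0.5] op 0.0336
lift 25.6167 [0.5343 0.3151 0.2993] F [ 0.1 -0.2  0. ] op 0.0334
over 27.0167 [0.5964 0.039  0.3   ] F [-0.7 -0.1 -1.1] op 0.0334
```

View pics/v.png

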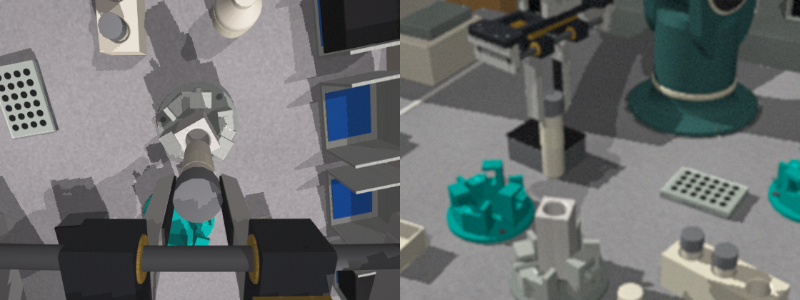

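The tube hangs upright over the holder, and both short tubes are still in the rack. I'll insert it with a force stop.

```bash
python3 - <<'E'
from plan import *
st=lambda t:(lambda s:print(t,s['time'],np.round(s['ee_pos'],4),'F',np.round(s['force'],1),'op',round(s['opening'],4)))(robot.get_state())
robot.move_linear([*sxy,.255],velocity=.08);robot.pause(.2);st('above')
h=robot.move_linear([*sxy,.1665],velocity=.04,threshold=5);st(h)
if robot.get_state()['ee_pos'][2]<.1725:
    robot.gripper_to(.06);st('open');robot.move_linear([*sxy,.32],velocity=.12)
    R=robot.get_state()['tool_rot'];t=np.array([*sxy,.38])-R@np.array([.12,0,0])
    try: robot.move_ptp(t,R)
    except robot.PlanningError: print('noplan')
    robot.pause(.3)
b=robot.grab_frame('wrist')[:,:,::-1];s=robot.grab_frame('scene')[170:380,140:420,::-1]
cv2.imwrite('pics/f.png',np.hstack([cv2.resize(b,(400,300)),cv2.resize(s,(400,300))]));st('end')
E
```

```text
above 28.0333 [0.5967 0.0382 0.2554] F [-0.1 -0.9 -0.3] op 0.0335
True 30.0 [0.5966 0.0383 0.1689] F [-1.2 -0.6  6.5] op 0.0337
open 30.6083 [0.596  0.0381 0.1681] F [ 0.  -0.6 -0.4] op 0.0602
end 33.025 [ 0.5713 -0.0786  0.3798] F [-0.7 -0.2  0.4] op 0.0598
```

View pics/f.png

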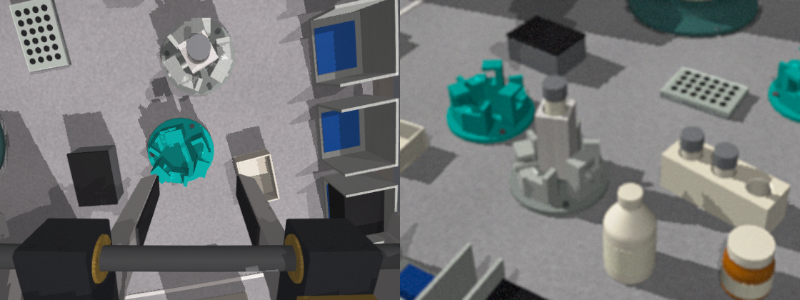

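The tube stands fully down in the locked holder: contact came at TCP 0.1689 where 0.169 was expected. The gripper is clear.

```bash
python3 -c "
from rig import robot
print(robot.sign_off())"
```

```text
the job is handed in; nothing more can be done
None
```

The holder is locked in the grey seat and the long tube stands fully down in it; I moved nothing else and handed the job in at about 33 s of the 59 s limit, but the sign-off gave no verdict.

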